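Open the slit parcel on the desk

TASK

The parcel on the desk has had its tape slit. Open it up: swing all four top flaps out, the two long ones first and then the two short ones underneath, and leave each folded back well past upright, leaning outwards, so that the two pots inside can be lifted straight out. Do not crush the carton, push it across the desk, press on the pots or disturb the other things on the desk.

Things in the scene. Friction and masses are not known exactly. Their poses are not given: they have to be found in the camera images.
- carton: the parcel: brown carton standing loose on the desk (about 2.5 kg in all), 170 mm along its x, 230 along its y, 165 high, walls 6. Origin: centre of its underside; x away from the robot, z up. Closed, the two long flaps meet over the centre line with a 4 mm gap; the short ones beneath leave a 64 mm opening between their free edges. Nothing inside is higher than 90 mm over the desk.
- flap_near (a joint): angle (rad) of the long near (robot-side) flap about its crease on the carton's -x wall (85 mm from its centre, 165 up). 0 = level (closed), pi/2 = upright, more = leaning outwards, stop at 3.2. Starts sprung up at 0.3 to 0.5; can be pressed down to 0, where it stops on the rim. No spring: turns stiffly (0.5 N at the free edge) and stays where it is left.
- flap_far (a joint): angle (rad) of the long far flap about its crease on the carton's +x wall (85 mm from its centre, 165 up). 0 = level (closed), pi/2 = upright, more = leaning outwards, stop at 3.2. Starts sprung up at 0.3 to 0.5; can be pressed down to 0, where it stops on the rim. No spring: turns stiffly (0.5 N at the free edge) and stays where it is left.
- flap_left (a joint): angle (rad) of the short left flap about its crease on the carton's +y end wall (115 mm from its centre, 158 up). 0 = level (closed), pi/2 = upright, more = leaning outwards, stop at 3.2. Starts sagging inwards at -0.1 to -0.35 (stop at -0.6), under the long flaps, which must be out of the way before it can swing up. No spring: turns stiffly (0.5 N at the free edge) and stays where it is left.
- flap_right (a joint): angle (rad) of the short right flap about its crease on the carton's -y end wall (115 mm from its centre, 158 up). 0 = level (closed), pi/2 = upright, more = leaning outwards, stop at 3.2. Starts sagging inwards at -0.1 to -0.35 (stop at -0.6), under the long flaps, which must be out of the way before it can swing up. No spring: turns stiffly (0.5 N at the free edge) and stays where it is left.
- flap_near_edge (a point): middle of the free edge of the long near flap, half-way through its thickness. The flap is a flat board, 230 mm along this edge, 83 mm from crease to edge, 5 mm thick. Own axes: y along the edge, x from the edge to the crease (level and outwards when closed), z out of its upper face.
- flap_far_edge (a point): middle of the free edge of the long far flap, half-way through its thickness. The flap is a flat board, 230 mm along this edge, 83 mm from crease to edge, 5 mm thick. Own axes: y along the edge, x from the edge to the crease (level and outwards when closed), z out of its upper face.
- flap_left_edge (a point): middle of the free edge of the short left flap, half-way through its thickness. The flap is a flat board, 152 mm along this edge, 83 mm from crease to edge, 5 mm thick. Own axes: y along the edge, x from the edge to the crease (level and outwards when closed), z out of its upper face.
- flap_right_edge (a point): middle of the free edge of the short right flap, half-way through its thickness. The flap is a flat board, 152 mm along this edge, 83 mm from crease to edge, 5 mm thick. Own axes: y along the edge, x from the edge to the crease (level and outwards when closed), z out of its upper face.
- pot_left: terracotta pot standing in the left (+y) half of the carton, 80 mm across, 78 mm high, its top 84 mm above the desk, held by low cardboard partitions; origin at the centre of its underside, z along its axis
- pot_right: the same for the pot in the right (-y) half
- cutter: a grey retracted utility knife, 150 x 20 x 18 mm, lying flat beside the carton's right end; a bystander; origin at the centre of its underside
- tape_roll: a roll of brown tape, 96 mm across, 48 mm high, lying flat beside the carton's left end; a bystander; origin at the centre of its underside
- mug: a white mug, 82 mm across, 95 mm high; a bystander; origin at the centre of its underside
- notebook: a grey notebook, 210 x 148 x 14 mm, lying flat; a bystander; origin at the centre of its underside
- pen_cup: a dark metal pen cup, 72 mm across, 100 mm high, pens to 145 mm; a bystander; origin at the centre of its underside
- succulent: a small succulent in a white pot, 80 mm across, 125 mm high; a bystander; origin at the centre of its underside
- stapler: a black stapler, 145 x 36 x 60 mm; a bystander; origin at the centre of its underside

How it is judged:
By the outcome, as a careful person would: the job done as asked, in the order asked, and still so for the second after the job is handed in, with the robot touching nothing.
It also fails if it takes over 72 s, if anything falls off the work surface, if the arm or the gripper's body presses on something with over 40 N, if the wrist force passes 120 N, or if a joint passes its speed limit or range.

ROBOT

A 6-joint arm with a two-finger parallel gripper is mounted at the origin on the work surface. World frame = base frame: x ahead of the robot, y to its left, z up, the work surface at z = 0. Lengths are in m, angles in rad, forces in N, time in s.
With the tool pointing down it reaches from about 0.375 to 0.975 m from the base axis. Payload 3.8 kg.
Tool frame: the origin (TCP) lies midway between the tips of the shut fingers; the grasp point (between the pads) lies 19 mm behind it; z points along the fingers, y is the line along which they close (so a half turn about z gives the same grasp; the last joint's range is limited). The gripper opens to 88 mm and grips with 3 to 60 N. Pads are 18 mm wide; open, the fingers measure 123 mm over their backs; the gripper's body (75 mm by 187 mm) begins 45 mm behind the grasp point.
Start: joints at [-1.172, 0.264, 1.604, -0, 1.274, -0.037], TCP at [0.285, -0.612, 0.239] pointing down, gripper open.
Joint ranges: [-2.63, 2.63], [-0.94, 2.18], [0.31, 2.57], [-1.31, 4.45], [0, 2.66], [-2.55, 2.55]. Speed limits (rad/s): [2.57, 2.57, 3.14, 3.14, 3.14, 3.14].

INTERFACE

Orientations are given as a rotation vector (axis times angle).
In Python, from cell import manip, inverse_kinematics, cams, order gives the robot as it stands. Calls block until the motion is done:
- manip.move_pose(position, orientation): joint-space move of the TCP to a pose.
- manip.move_linear(position, rate=0.15, rot=None): straight line of the TCP; rot=None keeps the orientation; rate is the mean speed in m/s.
- manip.set_joints(angles): joint-space move.
- manip.set_gripper(opening, force=None): finger opening in m; force is the grip in N (None keeps the last); returns when the fingers have stopped.
- manip.dwell(seconds).
- inverse_kinematics(position, orientation): joint angles nearest the present ones, or None.
- manip.state(): the state.
- cams.capture(name): name is "scene" or "top"; returns a dict with "image" (384x512x3 uint8, blue, green, red), "z_map" (384x512 float32, m along the optical axis (not along the pixel's ray), 0 where there is no reading), "intrinsics" (3x3 intrinsics, pixels), "k1" (the pictures are not rectified: a ray, as slopes to the right and down, at radius r is drawn at 1 + k1 r^2 times it, then the intrinsics apply), "position" and "orientation" of the camera in the world. Camera axes: x right, y down, z forward; pixel columns grow to the right and rows downward; lengths in m; the calibration is good to about 2 mm. A picture is of the moment at which its call begins.
A pose or a line that the arm cannot do raises manip.IKError and nothing moves.
- order.close_job(): hands the job in; it is judged then, once.
The state is a dict: "clock": time; "joint_pos": joint angles; "joint_velocities": joint speeds; "tau": joint torques, N m; "tool_pos": TCP position; "tcp_rot": TCP orientation; "contact_force": force on the tool from outside, world axes, zero at the start; "moment": the same for the moment, N m; "gripper_width": finger opening in m; "grasp_force": force on a finger pad.
Only numpy, scipy, OpenCV 4.12 (cv2) and the standard library are available. Lean on these libraries where they do the work, as an engineer would, in place of code of your own. Each camera call takes 0.05 s, during which the arm holds its last target. There are 200 camera calls.

## Working session

There is one attempt and no reset: what is moved stays moved. The work goes in short steps, each a Python script; the robot and the scene stay as the last script left them, time stands still between calls to the robot, and variables do not carry over. Pictures are saved under pics/ and viewed, at most 10 in all, crops included, and the job is handed in when it is done.

```bash
ls; mkdir -p pics
cat > h.py <<'E'
import numpy as np, cv2
from cell import manip, inverse_kinematics, cams, order
from scipy.spatial.transform import Rotation as R
def cap(name):
    c=cams.capture(name); return c
def camR(c):
    o=np.array(c["orientation"]); return o if o.shape==(3,3) else R.from_rotvec(o).as_matrix()
def cloud(c):
    h,w=c["z_map"].shape; K=np.array(c["intrinsics"]); 
    u,v=np.meshgrid(np.arange(w),np.arange(h)); 
    p=np.stack([u,v],-1).reshape(-1,1,2).astype(np.float64)
    n=cv2.undistortPoints(p,K,np.array([c["k1"],0,0,0,0.])).reshape(h,w,2)
    z=c["z_map"]; P=np.dstack([n*z[...,None],z])
    W=P@camR(c).T+np.array(c["position"]); W[z==0]=np.nan
    return W
E
python3 - <<'E'
from h import *
a=cap("scene");b=cap("top")
for n,c in(("scene",a),("top",b)):
    print(n,c["position"],c["orientation"],c["k1"],np.array(c["intrinsics"]).tolist())
    cv2.imwrite(f"pics/{n}0.png",cv2.resize(c["image"],(800,600)))
    W=cloud(c); np.save(f"{n}0.npy",W)
print(manip.state())
E
```

```text
pics
scene [0.98282415 0.45831839 1.27521855] [-1.13547344 -2.62417109  0.71471632] 0.037793805335246115 [[387.7948058890715, 0.0, 258.0141191549576], [0.0, 387.7948058890715, 190.23990649580054], [0.0, 0.0, 1.0]]
top [ 0.32310806 -0.03373449  1.69270883] [-2.16699818  2.16798533 -0.10564543] -0.05704759989725774 [[445.08998857259064, 0.0, 257.7149088485165], [0.0, 445.08998857259064, 190.50994191747435], [0.0, 0.0, 1.0]]
{'clock': 0.1, 'joint_pos': array([-1.17186364e+00,  2.64648454e-01,  1.60520661e+00, -3.30242742e-05,
        1.27370121e+00, -3.69004274e-02]), 'joint_velocities': array([-0.0019134 , -0.00225118, -0.00248518, -0.00198791,  0.00116457,
        0.00071462]), 'tau': array([ 3.96036958e-04, -5.03621364e+01, -3.58070648e+01,  7.30917463e-02,
        2.33556423e-02, -4.62938078e-05]), 'tool_pos': array([ 0.28470589, -0.61132591,  0.23754894]), 'tcp_rot': array([-3.06541034e+00, -6.78798022e-01,  6.03695509e-04]), 'contact_force': array([ 0.27977554, -0.04896568,  0.0612917 ]), 'moment': array([ 0.01258525, -0.02359173,  0.01362155]), 'grasp_force': 0.0, 'gripper_width': 0.08781625689740315}
```

View pics/scene0.png

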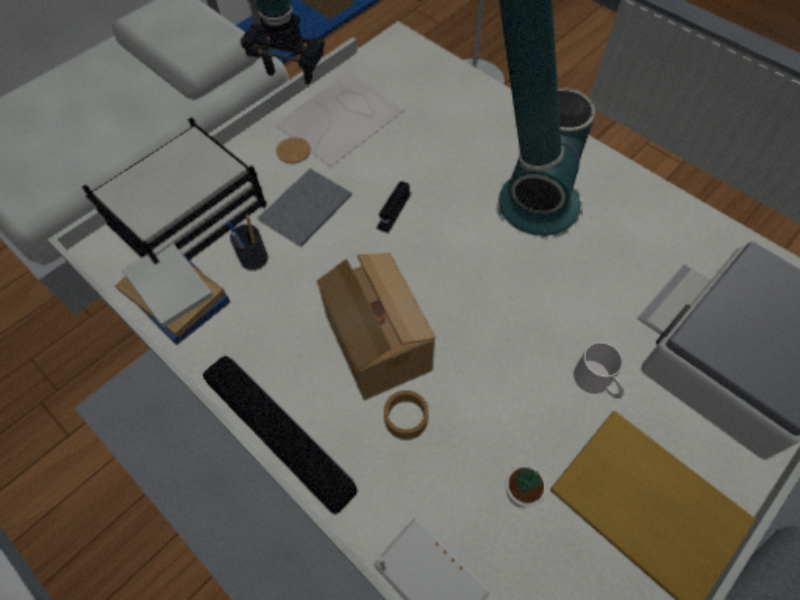

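View pics/top0.png

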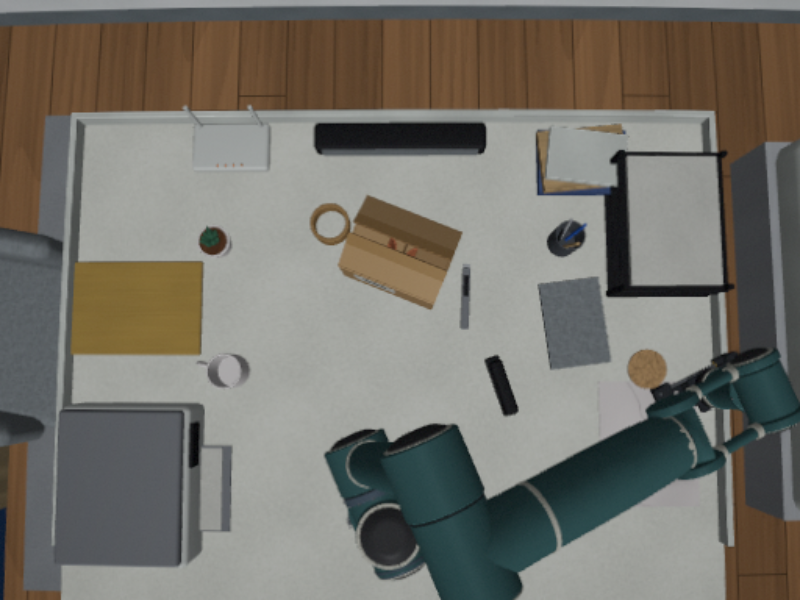

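The scene view shows the carton at about (378,322), with the tape roll at (407,413) beside its left end. In the top view the carton is at (400,250), turned about -20°, and the cutter is at (466,296) beside its right end. Next I fit a carton model to the depth points.

```bash
cat > fit.py <<'E'
from h import *
from scipy.optimize import least_squares
# panel: origin corner, two edge vectors
def panels(an,af,al=None,ar=None):
    L=[]
    for s in(1,-1):
        L.append(((s*.085,-.115,0),(0,.23,0),(0,0,.165)))
        L.append(((-.085,s*.115,0),(.17,0,0),(0,0,.165)))
    for s,a in((-1,an),(1,af)):
        L.append(((s*.085,-.115,.165),(0,.23,0),(-s*.083*np.cos(a),0,.083*np.sin(a))))
    for s,a in((1,al),(-1,ar)):
        if a is not None: L.append(((-.076,s*.115,.158),(.152,0,0),(0,-s*.083*np.cos(a),.083*np.sin(a))))
    return [tuple(map(np.array,p)) for p in L]
def dist(P,an,af,al=None,ar=None):
    D=[]
    for o,u,v in panels(an,af,al,ar):
        d=P-o; a=np.clip(d@u/(u@u),0,1); b=np.clip(d@v/(v@v),0,1)
        D.append(np.linalg.norm(d-a[:,None]*u-b[:,None]*v,axis=1))
    return np.array(D)
def fit(P,x0,inner=None):
    def f(p):
        Q=(P-[p[0],p[1],0])@R.from_euler('z',p[2]).as_matrix()
        return dist(Q,*p[3:]).min(0)
    return least_squares(f,x0,loss='soft_l1',f_scale=.004)
E
python3 - <<'E'
from fit import *
a=np.load("scene0.npy");b=np.load("top0.npy")
def roi(W,u0,u1,v0,v1):
    s=.64;P=W[int(v0*s):int(v1*s),int(u0*s):int(u1*s)].reshape(-1,3);return P[np.isfinite(P).all(1)]
A=roi(a,312,440,245,400);B=roi(b,335,466,190,312)
c=B[B[:,2]>.1];print(c[:,:2].mean(0), len(A),len(B))
for n,P in(("s",A),("t",B),("both",np.vstack([A,B]))):
    P=P[P[:,2]>.04]; P=P[np.linalg.norm(P[:,:2]-c[:,:2].mean(0),axis=1)<.2]
    for iv in(.4,):
        best=min((fit(P,[*c[:,:2].mean(0),y,.4,.4,-.2,-.2]) for y in(-.2,-.35,-.5)),key=lambda r:r.cost)
        print(n,best.x.round(4),best.cost,np.median(np.abs(best.fun)),len(P))
# bystanders (top image px)
for n,u,v in(("tape",312,230),("cut",466,296),("stap",502,385),("pen",566,238),("note",575,322),("bar",400,137),("succ",212,238),("mug",230,370)):
    s=.64;print(n,b[int(v*s),int(u*s)].round(3))
E
```

```text
[ 0.58246522 -0.01833924] 8165 6518
s [ 0.589  -0.0204 -0.3826  0.5858  0.5615 -0.041  -0.2528] 0.04141930120550589 0.002024177322242122 4477
t [ 0.5906 -0.011  -0.3795  0.5588  0.5808 -0.0487 -0.3372] 0.041336288821022533 0.002804517803803066 3526
both [ 0.5882 -0.0194 -0.3817  0.5714  0.5719 -0.0523 -0.2595] 0.08506877033913168 0.0023474491821830028 8003
tape [0.655 0.194 0.046]
cut [ 0.499 -0.18   0.018]
stap [ 0.285 -0.259  0.051]
pen [ 0.641 -0.426  0.02 ]
note [ 0.434 -0.443  0.022]
bar [ 0.881 -0.021  0.068]
succ [0.629 0.423 0.09 ]
mug [0.322 0.391 0.01 ]
```

```bash
cat >> h.py <<'E'
C=np.array([.589,-.019,0]); YAW=-.381
M=R.from_euler('z',YAW).as_matrix()
def rot(zt,yt):
    "tool z and y in carton frame -> world rotvec"
    z=np.array(zt,float);z/=np.linalg.norm(z);y=np.array(yt,float);y-=z*(y@z);y/=np.linalg.norm(y)
    return R.from_matrix(M@np.c_[np.cross(y,z),y,z]).as_rotvec()
def W(p): return C+M@np.array(p,float)
def st(t=""):
    s=manip.state();p=M.T@(s["tool_pos"]-C);print(t,round(s["clock"],1),p.round(3),"F",(M.T@s["contact_force"]).round(1),"g",round(s["gripper_width"],3))
E
python3 - <<'E'
from h import *
d=np.deg2rad
for end in(-1,1):
  for t in(50,60,70,80):
    for yt in(1,-1):
      r=rot((0,-end*np.sin(d(t)),-np.cos(d(t))),(yt,0,0))
      q=[inverse_kinematics(W((0,end*y,z)),r) for y,z in((.16,.22),(.09,.19),(.09,.24))]
      print(end,t,yt,[None if k is None else np.round(k,2).tolist() for k in q])
print("hook")
for end in(-1,1):
  for t in(25,35):
    for yt in(1,-1):
      r=rot((0,end*np.sin(d(t)),-np.cos(d(t))),(0,yt,0))
      q=[inverse_kinematics(W((0,end*y,z)),r) for y,z in((.05,.3),(.09,.15),(.09,.22))]
      print(end,t,yt,[None if k is None else np.round(k,2).tolist() for k in q])
E
```

```text
-1 50 1 [[-0.8, 0.24, 1.91, 0.78, 1.48, -0.69], [-0.69, 0.24, 1.98, 0.84, 1.37, -0.68], [-0.69, 0.18, 1.94, 0.83, 1.43, -0.61]]
-1 50 -1 [[-0.8, 0.24, 1.91, 0.78, 1.48, 2.45], [-0.69, 0.24, 1.98, 0.84, 1.37, 2.46], [-0.69, 0.18, 1.94, 0.83, 1.43, 2.53]]
-1 60 1 [[-0.85, 0.32, 1.91, 0.88, 1.58, -0.79], [-0.74, 0.32, 1.98, 0.95, 1.47, -0.79], [-0.74, 0.25, 1.95, 0.95, 1.52, -0.72]]
-1 60 -1 [[-0.85, 0.32, 1.91, 0.88, 1.58, 2.35], [-0.74, 0.32, 1.98, 0.95, 1.47, 2.35], [-0.74, 0.25, 1.95, 0.95, 1.52, 2.42]]
-1 70 1 [[-0.89, 0.41, 1.91, 0.97, 1.67, -0.87], [-0.78, 0.41, 1.98, 1.04, 1.57, -0.89], [-0.78, 0.34, 1.96, 1.05, 1.62, -0.81]]
-1 70 -1 [[-0.89, 0.41, 1.91, 0.97, 1.67, 2.27], [-0.78, 0.41, 1.98, 1.04, 1.57, 2.25], [-0.78, 0.34, 1.96, 1.05, 1.62, 2.33]]
-1 80 1 [[-0.91, 0.5, 1.9, 1.05, 1.78, -0.94], [-0.81, 0.51, 1.97, 1.13, 1.68, -0.98], [-0.81, 0.43, 1.97, 1.14, 1.72, -0.9]]
-1 80 -1 [[-0.91, 0.5, 1.9, 1.05, 1.78, 2.2], [-0.81, 0.51, 1.97, 1.13, 1.68, 2.17], [-0.81, 0.43, 1.97, 1.14, 1.72, 2.24]]
1 50 1 [[0.43, 0.65, 1.32, -0.58, 1.84, 0.85], [0.37, 0.59, 1.48, -0.6, 1.73, 0.86],
[... 1222 characters left out ...]
2, 1.83, -0.55, 1.34, -0.88], [0.09, 0.25, 1.78, -0.54, 1.44, -0.94]]
-1 35 -1 [[0.14, 0.22, 1.65, -0.52, 1.6, 2.17], [0.09, 0.32, 1.83, -0.55, 1.34, 2.26], [0.09, 0.25, 1.78, -0.54, 1.44, 2.2]]
1 25 1 [[-0.23, 0.04, 1.81, 0.45, 1.26, -1.56], [-0.16, 0.18, 1.94, 0.52, 0.99, -1.64], [-0.16, 0.11, 1.88, 0.48, 1.1, -1.56]]
1 25 -1 [[-0.23, 0.04, 1.81, 0.45, 1.26, 1.59], [-0.16, 0.18, 1.94, 0.52, 0.99, 1.51], [-0.16, 0.11, 1.88, 0.48, 1.1, 1.58]]
1 35 1 [[-0.32, 0.04, 1.86, 0.64, 1.27, -1.72], [-0.25, 0.19, 1.99, 0.73, 1.01, -1.86], [-0.25, 0.12, 1.93, 0.69, 1.11, -1.76]]
1 35 -1 [[-0.32, 0.04, 1.86, 0.64, 1.27, 1.42], [-0.25, 0.19, 1.99, 0.73, 1.01, 1.28], [-0.25, 0.12, 1.93, 0.69, 1.11, 1.38]]
```

Run:
```python
from h import *
t=np.deg2rad(70); r=rot((0,np.sin(t),-np.cos(t)),(1,0,0))
manip.set_gripper(0,10)
f=lambda y:(0,y,.188-(y+.115)/np.tan(t))
manip.move_pose(W(f(-.17)),r); st("pre")
manip.move_linear(W(f(-.083)),rate=.08); st("in")
manip.set_gripper(.088,10); st("open")
manip.move_linear(W((0,-.083,.225)),rate=.1); st("up")
a=cap("scene"); b=cap("top")
np.save("s1.npy",cloud(a));np.save("t1.npy",cloud(b))
cv2.imwrite("pics/m1.png",np.hstack([cv2.resize(a["image"][100:300,150:350],(400,400)),cv2.resize(b["image"][90:240,180:330],(400,400))]))
```

```text
pre 3.2 [ 0.    -0.171  0.208] F [-0.3 -0.5 -0.3] g 0.0
in 4.5 [ 0.    -0.083  0.176] F [-1.2  0.6 -1. ] g 0.0
open 5.8 [ 0.    -0.083  0.176] F [-0.2 -0.4  1.2] g 0.088
up 6.4 [ 0.    -0.083  0.226] F [0.5 0.4 0.5] g 0.088
```

View pics/m1.png

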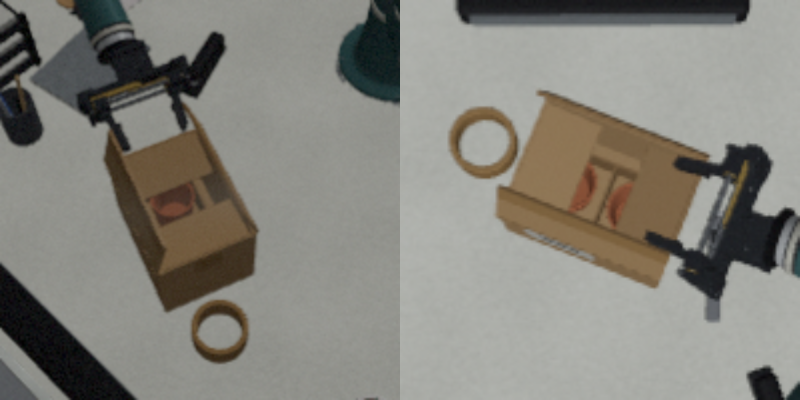

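Both long flaps are up near upright, and neither the carton nor its neighbours have moved. The fingers are inside at about (690,165) and (660,240) in the right half. I'll sweep each flap outward with the same tool pose.

Run:
```python
from h import *
for p in((-.045,-.083,.215),(-.088,-.083,.203),(-.07,-.083,.225),(.045,-.083,.215),(.088,-.083,.203),(.06,-.083,.225)):
    manip.move_linear(W(p),rate=.1); st()
manip.move_linear(W((0,-.17,.27)),rate=.15)
# vertical, clear of the carton
manip.move_pose(W((-.0,-.25,.40)),rot((0,0,-1),(0,-1,0))); st()
a=cap("scene"); b=cap("top")
np.save("s2.npy",cloud(a));np.save("t2.npy",cloud(b))
cv2.imwrite("pics/m2.png",np.hstack([cv2.resize(a["image"][100:300,150:350],(400,400)),cv2.resize(b["image"][90:240,180:330],(400,400))]))
from fit import *
P=np.vstack([np.load("s2.npy").reshape(-1,3),np.load("t2.npy").reshape(-1,3)]);P=P[np.isfinite(P).all(1)]
Q=(P-C)@M
P=P[(abs(Q[:,0])<.18)&(abs(Q[:,1])<.118)&(Q[:,2]>.1)&(Q[:,2]<.26)]
r=fit(P,[*C[:2],YAW,2.6,2.6,-.1,-.2]);print(r.x.round(3),np.median(r.fun),len(P))
```

```text
7.1 [-0.045 -0.083  0.215] F [ 0.9 -0.6 -0.6] g 0.088
 7.7 [-0.088 -0.083  0.203] F [0.7 0.3 0.3] g 0.088
 8.2 [-0.07  -0.083  0.225] F [0.6 0.4 1.3] g 0.088
 9.5 [ 0.045 -0.083  0.215] F [0.7 0.3 0.3] g 0.088
 10.1 [ 0.088 -0.083  0.203] F [ 0.4  0.1 -0.6] g 0.088
 10.6 [ 0.06  -0.083  0.225] F [ 0.2 -0.3  0.5] g 0.088
 13.4 [-0.    -0.25   0.399] F [ 0.   0.5 -0. ] g 0.088
[ 0.588 -0.02  -0.384  2.693  2.713 -0.058 -0.246] 0.0020448560541452645 11609
```

View pics/m2.png

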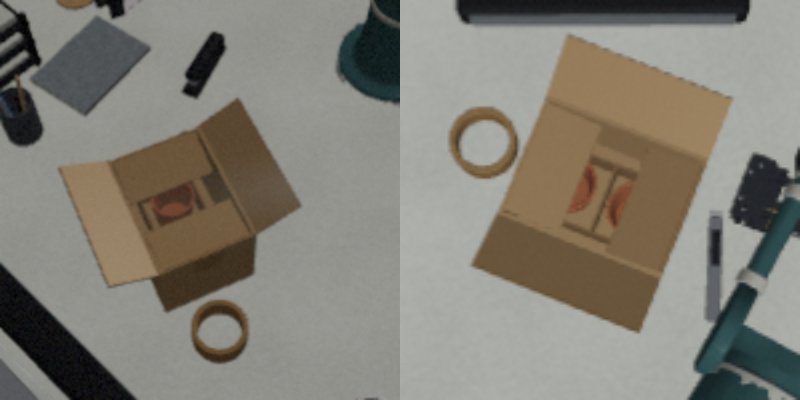

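The long flaps read about 2.7 rad and the carton has not moved. The short flaps show a 64 mm opening around (605,190), over the pots. Next I hook the left short flap from below using one finger of the open gripper, with the tool tilted.

```bash
cat > hook.py <<'E'
from fit import *
def hook(e,tau,K1,path):
    t=np.deg2rad(tau);s,c=np.sin(t),np.cos(t)
    r=rot((0,e*s,-c),(0,1,0))
    T=lambda k:W((0,e*(k[0]+.044*c),k[1]+.044*s))
    K0=(K1[0]-.11*s,K1[1]+.11*c)
    for k in(K0,K1,*path):
        if inverse_kinematics(T(k),r) is None: print("noIK",k); return
    manip.move_pose(T(K0),r); st("pre")
    manip.move_linear(T(K1),rate=.08); st("in")
    for k in path: manip.move_linear(T(k),rate=.08); st(k)
    k=path[-1]; manip.move_linear(T((k[0]-.1*s-.03,k[1]+.1*c)),rate=.2); st("out")
def look(n,x0):
    a=cap("scene"); b=cap("top")
    cv2.imwrite(f"pics/{n}.png",np.hstack([cv2.resize(a["image"][100:300,150:350],(400,400)),cv2.resize(b["image"][90:240,180:330],(400,400))]))
    P=np.vstack([cloud(a).reshape(-1,3),cloud(b).reshape(-1,3)]);P=P[np.isfinite(P).all(1)]
    Q=(P-C)@M
    P=P[(abs(Q[:,0])<.18)&(abs(Q[:,1])<.205)&(Q[:,2]>.1)&(Q[:,2]<.25)]
    r=fit(P,x0);print(r.x.round(3),np.median(r.fun),len(P))
E
python3 - <<'E'
from hook import *
hook(1,35,(.048,.120),[(.050,.150),(.062,.170),(.086,.190),(.1255,.205),(.172,.195)])
manip.move_pose(W((0,-.25,.40)),rot((0,0,-1),(0,1,0)))
look("m3",[*C[:2],YAW,2.7,2.7,2.5,-.2])
E
```

```text
pre 16.3 [0.    0.021 0.236] F [-0.3  0.2 -0.1] g 0.088
in 17.8 [-0.001  0.081  0.141] F [  2.  -10.7  -6.4] g 0.088
(0.05, 0.15) 18.3 [-0.001  0.084  0.172] F [ -2.2 -10.9  -1.3] g 0.088
(0.062, 0.17) 18.8 [0.    0.097 0.194] F [ 0.4 -5.3  0.3] g 0.088
(0.086, 0.19) 19.3 [-0.     0.123  0.215] F [-0.4  0.2  0. ] g 0.088
(0.1255, 0.205) 20.0 [-0.     0.162  0.23 ] F [-0.3  0.4  0.1] g 0.088
(0.172, 0.195) 20.7 [-0.     0.209  0.22 ] F [ 1.1 -0.8 -0.2] g 0.088
out 21.5 [-0.     0.121  0.302] F [ 0.2  0.5 -0.4] g 0.087
[ 0.598  0.007 -0.374  2.693  2.71   2.319 -0.241] 0.0019949741334447683 11157
```

View pics/m3.png

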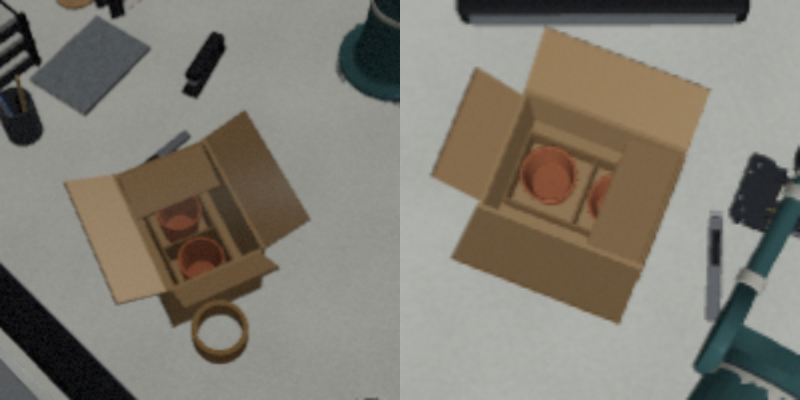

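The left flap is open at about 2.3 rad. However, it jammed like a strut while I lifted it, and the carton slid about 28 mm in +y. The tape roll, at (220,330) in the scene half, has not moved. For the right flap I'll use the new carton pose, keep the flap edge within about 25 mm of the fingertip, follow the flap's arc, and stop if the force rises.

```bash
sed -i 's/^C=.*/C=np.array([.598,.007,0]); YAW=-.374/' h.py
cat > right.py <<'E'
from hook import *
import sys
e,t=-1,np.deg2rad(45); s,c=np.sin(t),np.cos(t); r=rot((0,e*s,-c),(0,1,0))
T=lambda k:W((0,e*(k[0]+.044*c),k[1]+.044*s))
E=lambda a:np.array([.115-.083*np.cos(a),.158+.083*np.sin(a)])
def go(k0,k1,lim=4,step=.012):
    n=max(1,int(np.ceil(np.hypot(*(np.array(k1)-k0))/step)))
    for i in range(1,n+1):
        k=np.array(k0)+(np.array(k1)-k0)*i/n
        manip.move_linear(T(k),rate=.08)
        F=M.T@manip.state()["contact_force"]
        if np.linalg.norm(F)>lim: print("STOP",k.round(3),F.round(1)); sys.exit()
    st(np.round(k1,3))
K1=E(-.27)+[.010,-.022]; K0=K1+.11*np.array([-s,c])
path=[E(-.2)+[.012,-.017]]+[E(a)+[.014,-.014] for a in(0,.3,.6)]+[(.086,.190),(.1255,.205),(.172,.193)]
E
python3 - <<'E'
from right import *
for k in(K0,K1,*path): assert inverse_kinematics(T(k),r) is not None,k
manip.move_pose(T(K0+np.array([-.02,.03])),r)
go(K0+[-.02,.03],K0,step=.1); go(K0,K1)
k=K1
for p in path: go(k,p); k=p
manip.move_linear(T((k[0]-.1,k[1]+.07)),rate=.2); st("out")
manip.move_pose(W((0,-.27,.40)),rot((0,0,-1),(0,1,0)))
look("m4",[*C[:2],YAW,2.7,2.7,2.3,2.5])
E
```

```text
[-0.033  0.192] 24.9 [-0.     0.001  0.222] F [-0.4  0.4  0.7] g 0.088
[0.045 0.114] 27.7 [-0.    -0.077  0.144] F [0.2 0.4 0.7] g 0.088
[0.046 0.125] 28.0 [ 0.001 -0.076  0.157] F [-0.3  0.1 -0.2] g 0.088
STOP [0.046 0.134] [ 0.3  4.2 -0.6]
```

Run:
```python
from right import *
k=np.array([.046,.134])
for i in range(40):
    F=M.T@manip.state()["contact_force"]
    out=F[1]   # + = carton being pushed outwards (-y)
    d=np.array([-.0015,0.]) if out>2 else np.array([0,.003])
    if np.linalg.norm(F)>9: print("STOP");break
    k=k+d; manip.move_linear(T(k),rate=.06)
    if i%3==0: print(k.round(4),F.round(1))
    if k[1]>=.175: break
st(k)
look("m5",[*C[:2],YAW,2.7,2.7,2.3,.1])
```

```text
[0.0445 0.134 ] [ 0.3  4.2 -0.6]
[0.043 0.14 ] [-0.3  2.4 -0.1]
[0.043 0.149] [ 0.2 -0.2  0.3]
[0.043 0.158] [0.6 1.  0.3]
[0.043 0.167] [-0.2 -0.7  0.5]
[0.043 0.176] [ 0.5 -0.4 -0.6]
[0.043 0.176] 32.3 [ 0.    -0.074  0.207] F [ 0.5  0.3 -0.1] g 0.088
[ 0.597  0.006 -0.373  2.687  2.716  2.327  0.386] 0.0019251765708008205 7536
```

View pics/m5.png

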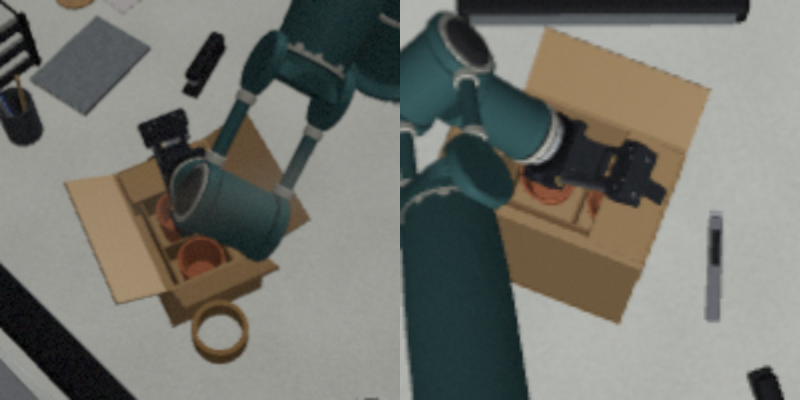

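The right flap is lifted to about 0.39 rad and the carton stayed put, with the gripper over it at (640,175). I'll sweep the flap the rest of the way out.

Run:
```python
from right import *
k=(.043,.176)
for p in [(.0605,.191),(.086,.195),(.1255,.205),(.174,.192)]: go(k,p,lim=5); k=p
manip.move_linear(T((k[0]-.1,k[1]+.07)),rate=.2); st("out")
manip.move_pose(W((-.1,0,.42)),rot((0,0,-1),(0,1,0)))
manip.set_joints(manip.state()["joint_pos"]+np.array([-.75,0,0,0,0,0]))
look("m6",[*C[:2],YAW,2.7,2.7,2.3,2.5]); st()
```

```text
[0.06  0.191] 33.0 [ 0.    -0.092  0.223] F [-1.  -1.2 -0.4] g 0.088
[0.086 0.195] 33.8 [-0.    -0.118  0.226] F [ 0.   0.4 -1.4] g 0.088
[0.126 0.205] 34.9 [-0.    -0.157  0.236] F [-0.2  0.2  1.3] g 0.088
[0.174 0.192] 36.2 [-0.    -0.206  0.223] F [-0.2  0.3 -0.5] g 0.088
out 37.0 [-0.    -0.105  0.292] F [-1.3 -0.4 -0.2] g 0.088
[ 0.599  0.008 -0.375  2.691  2.71   2.3    2.67 ] 0.0019761943704523733 11734
 39.3 [-0.069 -0.37   0.418] F [-0.2  0.4 -0.2] g 0.088
```

View pics/m6.png

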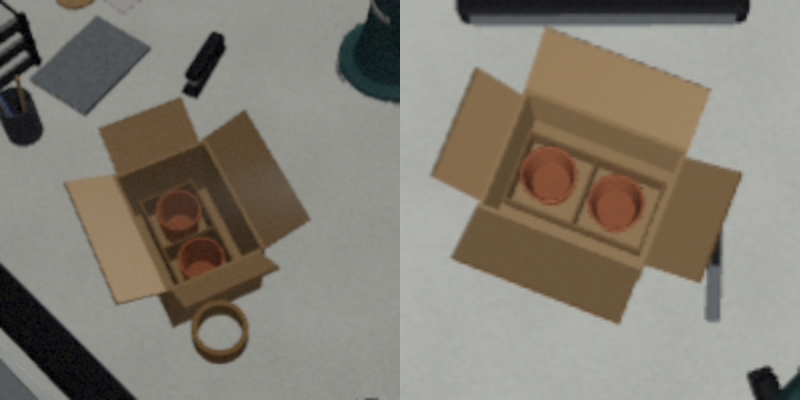

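All four flaps are open: near 2.69, far 2.71, left 2.30 and right 2.67 rad. Both pots show clear at (549,175) and (616,202). The carton is still about 28 mm from where it stood, so I'll ease it back gently with a shut finger against the inside of its right end wall. Then I'll fold the left flap a little further.

Run:
```python
from hook import *
r=rot((0,0,-1),(-1,0,0))
if inverse_kinematics(W((0,-.08,.3)),r) is None: r=rot((0,0,-1),(1,0,0))
manip.set_gripper(0,10)
manip.move_pose(W((0,-.08,.30)),r)
manip.move_linear(W((0,-.08,.126)),rate=.12); st("in")
y=-.08
while y>-.1255:
    y-=.004; manip.move_linear(W((0,y,.126)),rate=.04)
    F=M.T@manip.state()["contact_force"]
    if abs(F[1])>20 or abs(F[2])>8: print("STOP",y,F); break
st("pushed")
manip.move_linear(W((0,y+.03,.126)),rate=.1)
manip.move_linear(W((0,y+.03,.24)),rate=.2)
# left flap, carton frame now shifted by about y+.1
s=y+.100
manip.move_linear(W((0,.09+s,.215)),rate=.15)
manip.move_linear(W((0,.135+s,.205)),rate=.1); st()
manip.move_linear(W((0,.162+s,.190)),rate=.08); st("left")
manip.move_linear(W((0,.10+s,.28)),rate=.2)
manip.move_pose(W((-.1,0,.42)),r)
manip.set_joints(manip.state()["joint_pos"]+np.array([-.75,0,0,0,0,0]))
look("m7",[*W((0,s,0))[:2],YAW,2.7,2.7,2.5,2.6]); st()
```

```text
in 43.4 [ 0.001 -0.08   0.127] F [ 0.2 -0.3  0.5] g 0.001
pushed 46.4 [ 0.    -0.125  0.126] F [-0.2 11.7 -0.8] g 0.0
 49.4 [-0.     0.107  0.205] F [0.2 0.2 0.7] g 0.0
left 49.9 [-0.     0.134  0.189] F [-0.3 -0.8  0.4] g 0.0
[ 0.59  -0.015 -0.376  2.691  2.712  2.638  2.672] 0.002003357320746916 11824
 52.9 [-0.068 -0.369  0.418] F [-0.2  0.2  0.2] g 0.001
```

View pics/m7.png

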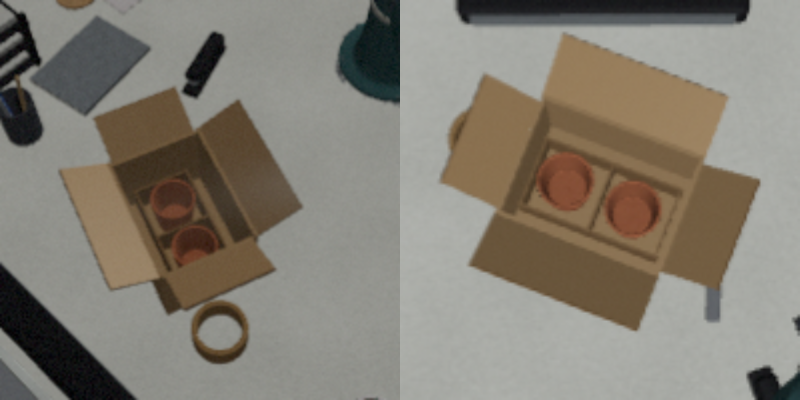

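The carton is back within about 5 mm of its original spot and all four flaps lean out at 2.64–2.71 rad. Both pots are clear at (565,181) and (632,208), the bystanders have not moved, and the arm is away from everything. I'm handing the job in.

```bash
python3 -c "
from h import *
print(order.close_job())"
```

```text
the job is handed in; nothing more can be done
None
```

All four flaps are folded back to about 2.65–2.7 rad, long ones first, and both pots are clear with nothing else on the desk disturbed; but the left flap jammed as I lifted it and slid the carton about 28 mm, so I pushed it back to within about 5 mm of its start before handing in (about 53 s used, verdict not shown).

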